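Clamp a preserve jar in the labelling stand with the inner of two coaxial knobs

ROBOT

A 6-joint arm with a two-finger parallel gripper is mounted at the origin on the work surface. World frame = base frame: x ahead of the robot, y to its left, z up, the work surface at z = 0. Lengths are in mm, angles in rad, forces in N, time in s.
With the tool pointing down it reaches from about 275 to 725 mm from the base axis. Payload 15.9 kg.
Tool frame: the origin (TCP) lies midway between the tips of the shut fingers; the grasp point (between the pads) lies 19 mm behind it (bot.grasp_offset is the distance from the TCP to the grasp point, in mm); x points along the fingers, y is the direction in which the jaws open and shut, and the axes are right-handed (so a half turn about x gives the same grasp; the last joint's range is limited). The gripper opens to 85 mm and grips with 20 to 120 N. Pads are 22 mm wide; open, the fingers measure 114 mm over their backs; the gripper's body (76 mm by 85 mm) begins 54 mm behind the grasp point. The pads swing forward as they close: fully open they stand 13 mm farther back than shut.
Start: joints at [0, 0.213, -0.034, 1.323, 0, 1.571], TCP at [499.985, -0, 231.306] pointing down, gripper open.
Joint ranges: [-2.98, 2.98], [-0.74, 1.72], [-1.14, 1.35], [-2.1, 2.04], [-1.57, 1.44], [-3.14, 3.14]. Speed limits (rad/s): [1.89, 1.89, 2.39, 2.57, 3.14, 3.14].

INTERFACE

Orientations are given as a unit quaternion [w, x, y, z].
In Python, from bench import bot gives the robot as it stands.
- The arm moves only by the shell command python3 -m crank 'ROWS' [OPENING] [FORCE]. ROWS is JSON, a list of rows, each a list of 6 numbers: the shift along the tool's x, y, z in mm, then the turn, a rotation vector about the tool's x, y, z in degrees. A call has 1 to 8 rows; each row is the pose to reach, as a shift and turn from the pose measured when the call began, along the tool's axes at that moment; what a row does not reach only later rows make up. A row lasts 1/8 s, in which the tool goes at most 62.5 mm and 10.7 degrees, less where a joint would pass 70% of its speed; a pose out of reach is approached as far as the arm can. A call with a gripper value outside its range is refused whole. OPENING is the gripper's target within -1 to 1 (fully open at 1, half-way at 0, shut at -1), set as the call begins (- or left out, the last holds). The fingers move at their own pace and stop on an object; FORCE is the grip in N (left out, the last holds). Time passes only in rows, so rows that repeat a pose let the fingers close. It gives the time, the measured TCP pose, the force and the opening at its end, in the units of the state.
- bot.get_obs(): the state, without advancing time (a new reading comes with each control period).
- bot.read_camera(name): name is "scene" or "side" or "wrist"; returns a dict with "frame" (420x560x3 uint8, red, green, blue), "vfov" (degrees; the focal length in pixels is half the picture's height over the tangent of half this angle, whatever the lens; pixels are square), "cx", "cy" (the principal point, pixels), "rvec" (rotation vector, rad) and "tvec" (3), from world to camera coordinates, as OpenCV has them. Camera axes: x right, y down, z forward; pixel columns grow to the right and rows downward; lengths in mm; the calibration is good to about 2 mm. A picture is of the moment at which its call begins. There is no depth.
- bot.sign_off(): hands the job in, once; it reports no verdict.
The state is a dict: "t": time; "q": joint angles; "joint_velocities": joint speeds; "effort": joint torques, N m; "eef_pos": TCP position; "ee_rot": TCP orientation; "force": force on the tool from outside, world axes, zero at the start; "torque": the same for the moment, N m; "width": finger opening in mm.
Only numpy, scipy, OpenCV 4.12 (cv2) and the standard library are available. Lean on these libraries where they do the work, as an engineer would, in place of code of your own. Each camera call takes 0.05 s, during which the arm holds its last target.

TASK

Set the mid-height preserve jar upright in the roller vee of the labelling stand, then turn the small upper knob clockwise until its clamp arm holds the jar snugly against both rollers, gently enough not to crack the glass. The label guide is already set for this jar, so leave the large ring knob beneath just as it is, do not push the clamp arm itself, leave the other jars and the label roll alone, and let go at the end.

Things in the scene. Friction and masses are not known exactly. Their poses are not given: they have to be found in the camera images.
- jar_centre (a point): Centre (half-way up) of the jar to be clamped: round dark preserve jar with a brass-coloured lid, 62 mm diameter, 85 mm tall, about 0.3 kg, upright on the table. Of the three loose jars it is the one of middle height. It can be gripped across the lid or the upper body from above.
- seat (a point): Top of the stand's 12 mm base plate, under the middle of the jar when it touches both idler rollers (white, upright, 20 mm diameter, 36 mm tall, free to turn) that make the vee. Axes of the stand: z up, +y level towards the knobs' axis, 85 mm away. The vee is open to +y, so a jar set down a few mm towards +y is pushed home by the clamp.
- knob_grip (a point): On the common upright axis of both knobs, 10 mm below the flat top of the small upper (inner) knob: black, round, fluted, 34 mm diameter, 26 mm tall, its underside 115 mm above the table. Clockwise from above closes the clamp. It is stiff (0.25 N m of friction all the way) and stays where it is left; it turns 0.9 to 1.35 rad from the start until the jar is held.
- clamp_tip (a point): Centre of the white roller (18 mm diameter, 30 to 54 mm above the table, free to turn) at the clamp arm's tip, 50 mm from the knobs' axis. Only the rise of the knob's turning torque tells that the jar is home: usually up to 0.1 N m while the jar merely slides, then about 0.03 N m per newton on the jar. 3 to 8 N is right, over 18 N cracks it.
- clamp_arm: Steel clamp arm driven by the inner knob through a worn joint with up to 0.28 rad of slack (how much is left to take up differs each time and cannot be seen), then a spring, 12 N m/rad. Origin on the knobs' axis, 34 mm above the table; x points along the arm to the tip. It starts 0.85 to 1.5 rad anticlockwise (from above) of the line to the seat and is home about 0.3 rad short of it.
- ring_mark (a point): White mark on the outer ring knob's top face, 30 mm from the axis, 112 mm above the table. That knob is black, fluted, 64 mm diameter, 14 mm tall, right beneath the inner knob (3 mm gap), and carries the label guide, a steel finger 68 to 74 mm above the table reaching 55 mm from the axis. It turns very easily (0.02 N m), so a touch shifts it; not even 4 mm at the mark is allowed.
- tall_jar: Bystander: jar 54 mm diameter, 125 mm tall, origin at the centre of its underside. Leave it alone.
- flat_jar: Bystander: squat jar 72 mm diameter, 58 mm tall, origin at the centre of its underside. Leave it alone.
- label_roll: Bystander: roll of blank labels standing on its end, 76 mm diameter, 45 mm tall, origin at the centre of its underside. Leave it alone.
- roller0: One of the stand's two idler rollers that make the vee: white plastic, upright, 20 mm diameter, 36 mm tall, free to turn. Origin at the centre of its underside, 13 mm above the table. The clamped jar presses on it.
- roller1: The other idler roller of the vee, of the same size and make. The clamped jar presses on it too.

How it is judged (in metres and radians):
On the way:
1. the jar stands upright in the nest, within 20 mm of its seat, let go, before the clamp presses it (horizontal distance between jar_centre and seat below 0.02 m and z of jar_centre in the frame of seat below 0.047 m and angle between jar_centre's own z axis and vertical below 0.08 rad and contact force between the fingers and jar below 0.1 N and contact force between clamp_arm and jar below 1 N), for 0.2 s.
At the end, for the whole second after the job is handed in: The jar stands upright (within 0.06 rad) on the nest floor within 3 mm of its seat, at rest, with the clamp arm's tip pressing on it with more than 1.5 N and the jar pressing on each of the two vee rollers with more than 0.5 N, and the ring knob's mark within 4 mm of where it started (horizontal distance between jar_centre and seat below 0.003 m and z of jar_centre in the frame of seat below 0.047 m and angle between jar_centre's own z axis and vertical below 0.06 rad and linear speed of jar below 0.02 m/s and distance of ring_mark from where it was at the start of the episode below 0.004 m and contact force between clamp_arm and jar above 1.5 N and contact force between each of roller0, roller1 and jar above 0.5 N); the robot touches nothing.
It fails at once if the clamp presses the jar with more than 18 N (cracked glass) (contact force between clamp_arm and jar above 18 N).
It fails at once if the outer ring knob is turned: its mark moves more than 4 mm (distance of ring_mark from where it was at the start of the episode above 0.004 m).
It fails at once if the gripper pushes the clamp arm itself (contact force between the fingers and clamp_arm above 1 N).
It fails at once if a bystander is moved more than 15 mm (distance of any of tall_jar, flat_jar, label_roll from where it was at the start of the episode above 0.015 m).
It also fails if it takes over 72 s, if anything falls off the work surface, if the arm or the gripper's body presses on something with over 40 N, if the wrist force passes 120 N, or if a joint passes its speed limit or range.

## Working session

There is one attempt and no reset: what is moved stays moved. The work goes in short steps, Python scripts to look and compute and a shell command to move; the robot and the scene stay as the last step left them, time stands still between calls to the robot, and variables do not carry over. Pictures are saved under pics/ and viewed, and the job is handed in when it is done.

```bash
ls; mkdir -p pics; cat > h.py <<'E'
import numpy as np, cv2
from bench import bot
def cam(name,save=None):
    c=bot.read_camera(name)
    if save: cv2.imwrite('pics/'+save,c['frame'][:,:,::-1])
    return c
def ray(c,u,v):
    f=c['frame'].shape[0]/2/np.tan(np.radians(c['vfov'])/2)
    R=cv2.Rodrigues(np.array(c['rvec'],float))[0];t=np.array(c['tvec'],float)
    o=-R.T@t; d=R.T@np.array([(u-c['cx'])/f,(v-c['cy'])/f,1]); return o,d/np.linalg.norm(d)
def onz(c,u,v,z):
    o,d=ray(c,u,v); return o+d*(z-o[2])/d[2]
def proj(c,P):
    f=c['frame'].shape[0]/2/np.tan(np.radians(c['vfov'])/2)
    R=cv2.Rodrigues(np.array(c['rvec'],float))[0];p=R@np.array(P,float)+np.array(c['tvec'],float).ravel()
    return np.array([c['cx']+f*p[0]/p[2],c['cy']+f*p[1]/p[2]])
E
python3 - <<'E'
from h import *
print(bot.get_obs())
for n in ['scene','side','wrist']:
    c=cam(n,n+'0.png'); print(n,{k:v for k,v in c.items() if k!='frame'}); print(ray(c,c['cx'],c['cy']))
    np.save(n+'0.npy',c,allow_pickle=True)
E
```

```text
pics
{'t': 0.0, 'q': array([-1.29951625e-05,  2.13342504e-01, -3.50374861e-02,  1.32350438e+00,
       -1.91307966e-06,  1.57077584e+00]), 'joint_velocities': array([ 0.00170221, -0.00038454, -0.00124153, -0.00114776,  0.00046372,
       -0.00141751]), 'effort': array([-1.43474466e-03, -6.86183596e+01,  4.87125492e+01,  1.75234705e-02,
       -1.83502889e-04, -7.31988712e-05]), 'eef_pos': array([ 4.99667189e+02, -7.09702427e-03,  2.30831562e+02]), 'ee_rot': array([ 0.49973026,  0.49972557,  0.50027334, -0.50027054]), 'force': array([0.80842699, 0.46217457, 0.35166739]), 'torque': array([ 0.01784601,  0.01445175, -0.02272272]), 'width': 84.91366685957279}
scene {'vfov': 55.593052237841164, 'cx': 288.24928950207857, 'cy': 212.97212073248826, 'rvec': array([ 0.74091204,  2.75228063, -0.90825887]), 'tvec': array([ 537.83307556, -176.92664289, 1065.55629288])}
(array([844.28562432, 407.2375337 , 759.81382136]), array([-0.28714443, -0.51849549, -0.80542566]))
side {'vfov': 50.452602348188776, 'cx': 278.1621469376411, 'cy': 206.93812854335133, 'rvec': array([ 1.98556462, -0.56081379,  0.30695267]), 'tvec': array([-512.13839059,  241.1056151 ,  625.29092682])}
(array([ 224.52744535, -649.46898853,  489.06426074]), array([ 0.44303882,  0.76928239, -0.460349  ]))
wrist {'vfov': 65.34983653484801, 'cx': 278.8895257151298, 'cy': 210.44844751589733, 'rvec': array([-2.84887773e+00,  2.73322000e-04,  2.23627582e-03]), 'tvec': array([-499.0679362 ,  -37.37816218,  379.86041097])}
(array([499.66296032,  73.61432463, 373.73482721]), array([-0.00156423, -0.28855164, -0.95746306]))
```

View pics/scene0.png

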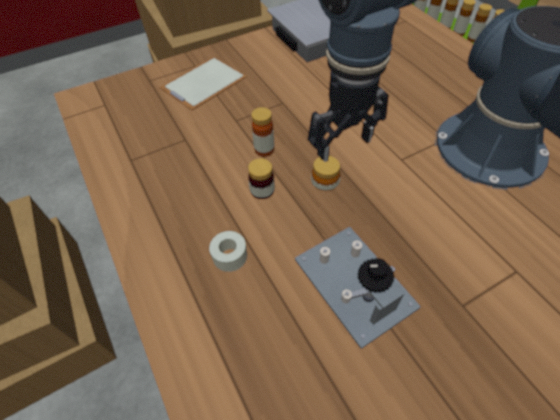

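View pics/side0.png

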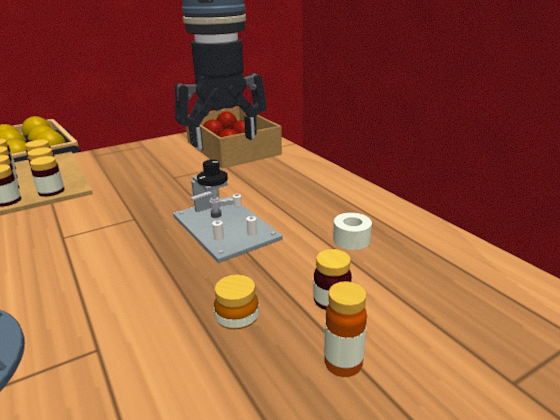

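View pics/wrist0.png

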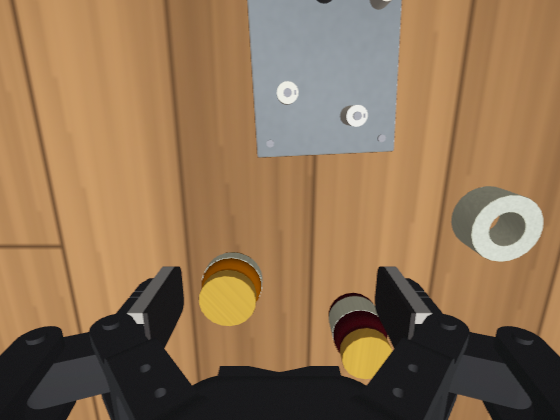

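The target is the dark jar: scene ≈(261,178), side ≈(333,280), wrist ≈(367,355). The stand's idler rollers are in the wrist view at (288,92) and (356,115), and the black knobs in the scene view at (376,272). I'll zoom in on these.

```bash
python3 - <<'E'
from h import *
def crop(n,x0,y0,x1,y1,s):
    c=np.load(n+'0.npy',allow_pickle=True).item()['frame'][:,:,::-1]
    return cv2.resize(c[y0:y1,x0:x1],None,fx=s,fy=s,interpolation=cv2.INTER_CUBIC)
cv2.imwrite('pics/a.png',crop('scene',290,220,430,345,5))
cv2.imwrite('pics/b.png',crop('side',165,145,295,260,5))
E
```

```text
(no output)
```

View pics/a.png

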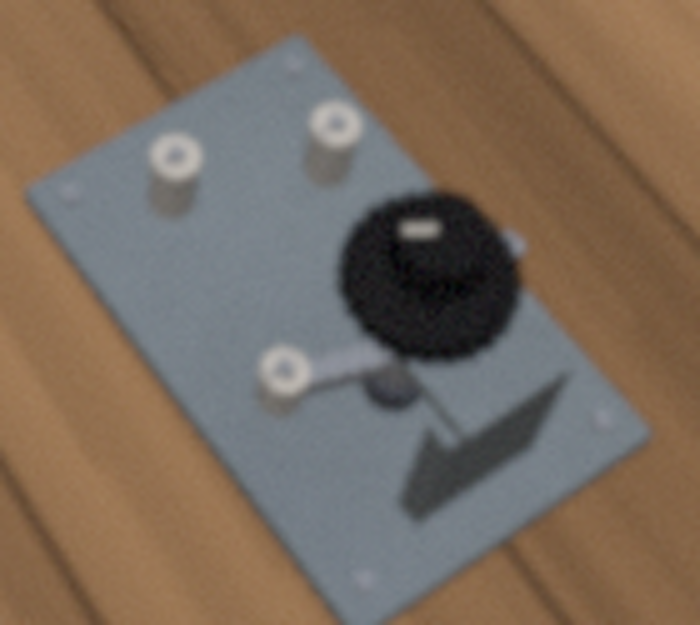

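View pics/b.png

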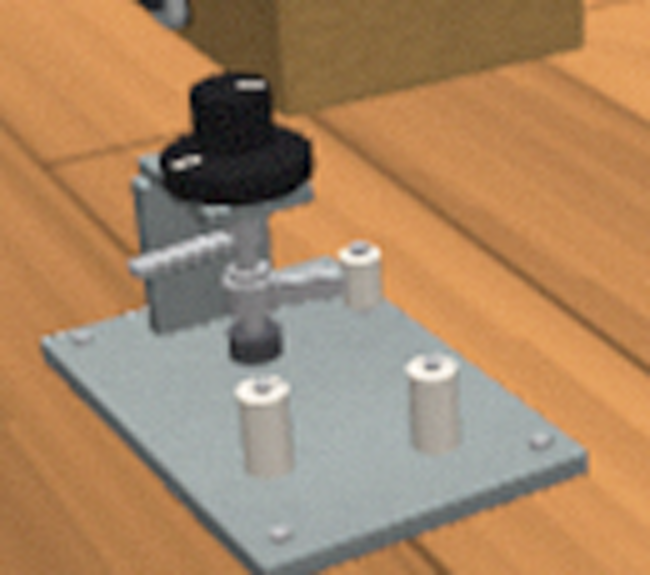

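```bash
python3 - <<'E'
from h import *
S,D,W=[np.load(n+'0.npy',allow_pickle=True).item() for n in ['scene','side','wrist']]
sc=lambda u,v:(290+(u+.5)/5-.5,220+(v+.5)/5-.5)
sd=lambda u,v:(165+(u+.5)/5-.5,145+(v+.5)/5-.5)
p=lambda n,c,uv,z:print(n,onz(c,*uv,z).round(1))
p('rollA scene',S,sc(176,155),49);p('rollB scene',S,sc(336,124),49)
p('rollA side',D,sd(433,368),49);p('rollB side',D,sd(264,390),49)
p('rollA w',W,(356,115),49);p('rollB w',W,(288,92),49)
p('tip scene',S,sc(285,370),54);p('tip side',D,sd(360,248),54)
p('knobtop side',D,sd(232,83),141)
p('ringmark side',D,sd(186,161),112)
# black knob mask scene
def blob(c,mask,box):
    m=np.zeros_like(mask);x0,y0,x1,y1=box;m[y0:y1,x0:x1]=mask[y0:y1,x0:x1]
    n,l,s,ce=cv2.connectedComponentsWithStats(m.astype(np.uint8))
    i=1+np.argmax(s[1:,4]);return s[i],ce[i],l==i
hsvs={n:cv2.cvtColor(c['frame'],cv2.COLOR_RGB2HSV) for n,c in [('S',S),('D',D),('W',W)]}
for k,c,box in [('S',S,(240,155,280,185)),('D',D,(305,248,360,275)),('W',W,(335,325,395,385))]:
    h=hsvs[k].astype(int); m=(h[...,0]>17)&(h[...,0]<30)&(h[...,1]>120)&(h[...,2]>110)
    s,ce,_=blob(c,m,box); print(k,s,ce,onz(c,*ce,80).round(1), onz(c,s[0]-.5,ce[1],80).round(1),onz(c,s[0]+s[2]-.5,ce[1],80).round(1))
# black knob in scene
h=hsvs['S'].astype(int); s,ce,_=blob(S,h[...,2]<60,(345,245,400,300)); print(s,ce,onz(S,*ce,112).round(1))
for P in [(0,0)]:pass
E
python3 - <<'E'
import sys; sys.path.insert(0,'.')
from h import *
for n,b in [('scene',(230,90,360,210)),('side',(200,240,380,390))]:
    c=np.load(''+n+'0.npy',allow_pickle=True).item()['frame'][:,:,::-1]
    cv2.imwrite('pics/j_%s.png'%n,cv2.resize(c[b[1]:b[3],b[0]:b[2]],None,fx=4,fy=4,interpolation=cv2.INTER_CUBIC))
E
```

```text
rollA scene [573.8  71.7  49. ]
rollB scene [508.   92.8  49. ]
rollA side [576.2  73.3  49. ]
rollB side [510.2  94.5  49. ]
rollA w [572.6  70.6  49. ]
rollB w [507.7  91.3  49. ]
tip scene [591.9 175.1  54. ]
tip side [596.7 182.9  54. ]
knobtop side [547.8 193.8 141. ]
ringmark side [522.4 190.8 112. ]
S [248 158  24  20 383] [259.41775457 167.39425587] [ 594.2 -177.8   80. ] [ 618.  -191.9   80. ] [ 570.  -163.6   80. ]
D [316 249  35  26 755] [332.86357616 261.7205298 ] [ 594.2 -178.3   80. ] [ 570.9 -163.3   80. ] [ 617.8 -193.5   80. ]
W [ 341  329   52   51 1780] [365.71741573 353.58202247] [ 592.8 -176.1   80. ] [ 565.6 -176.2   80. ] [ 621.6 -176.1   80. ]
[358 259  36  33 865] [375.54566474 275.66242775] [547.5 191.7 112. ]
```

View pics/j_scene.png

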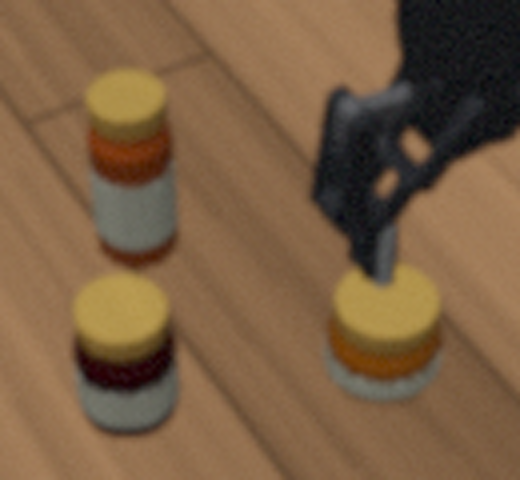

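View pics/j_side.png

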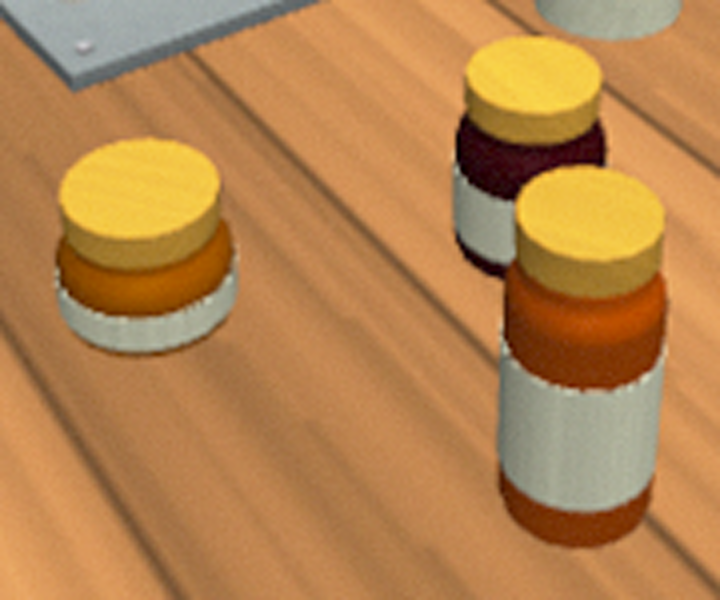

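```bash
python3 - <<'E'
from h import *
S,D,W=[np.load(n+'0.npy',allow_pickle=True).item() for n in ['scene','side','wrist']]
p=lambda n,c,uv,z:print(n,onz(c,*uv,z).round(1))
sd=lambda u,v:(165+(u+.5)/5-.5,145+(v+.5)/5-.5)
p('guide tip side',D,sd(137,265),71)
J=lambda u,v:(200+u/4-.4,240+v/4-.4); K=lambda u,v:(230+u/4-.4,90+v/4-.4)
p('mid lid side',D,J(533,76),85);p('mid lid scene',S,K(122,306),85)
p('mid lid edges',D,J(464,76),85);p('mid lid edges',D,J(602,76),85)
p('tall side',D,J(590,205),125);p('tall scene',S,K(126,98),125)
p('flat side',D,J(140,187),58);p('flat scene',S,K(388,305),58)
p('flat w',W,(227,298),58)
p('roll scene',S,(228,246),45);p('roll side',D,(352,226),45)
for z in (12,):
  for uv in [(71,190),(294,62),(603,417),(365,577)]:
    p('screw',S,(290+uv[0]/5,220+uv[1]/5),12)
print(bot.grasp_offset)
for P in [(547.6,192,141),(547.6,192,112)]: print(proj(D,P),proj(S,P))
E
```

```text
guide tip side [494.5 188.6  71. ]
mid lid side [ 594.9 -177.    85. ]
mid lid scene [ 592.8 -176.3   85. ]
mid lid edges [ 571.8 -162.1   85. ]
mid lid edges [ 618.  -191.9   85. ]
tall side [ 529.2 -293.1  125. ]
tall scene [ 526.4 -292.6  125. ]
flat side [ 444.1 -124.2   58. ]
flat scene [ 445.2 -119.4   58. ]
flat w [ 442.2 -121.7   58. ]
roll scene [741.8 -42.3  45. ]
roll side [732.4 -58.8  45. ]
screw [608.   47.4  12. ]
screw [487.4  41.6  12. ]
screw [479.1 242.7  12. ]
screw [599.1 247.5  12. ]
18.700000000000003
[211.22878251 161.4813263 ] [378.34921854 268.09250492]
[212.48929613 174.00950751] [375.61264794 275.82775269]
```

Jar at (594,-177), seat ≈(549,105), knob axis ≈(548,192). The reach, the ring and knob heights and the 41/50/85 mm geometry agree to within about 3 mm. The guide tip is at (494,189), clear of the placement. Next I move over the jar.

```bash
python3 -m crank '[[0,30,55,0,0,0],[0,60,112,0,0,0],[20,94,165,0,0,0],[60,94,177,0,0,0],[80,94,177,0,0,0],[80,94,177,0,0,0]]' 1 30
python3 - <<'E'
from h import *
c=cam('wrist','w1.png')
E
```

```text
t: 0.9
eef_pos: [592.6, -176.9, 149.2]
ee_rot: [0.499, 0.499, 0.501, -0.501]
force: [0.2, 0.6, 0.5]
width: 85.3
```

View pics/w1.png

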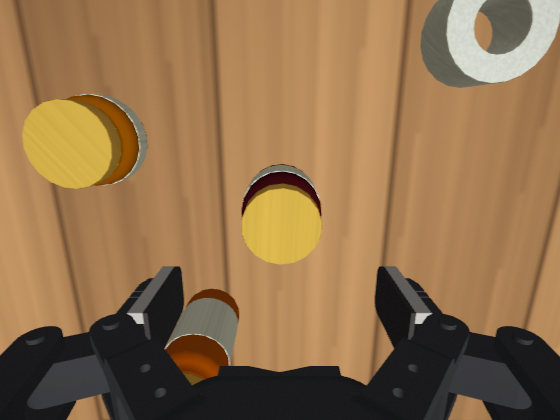

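The lid sits at (282,224), centred between the pads, so I descend and grip.

```bash
python3 -m crank '[[40,1,0,0,0,0],[80,1,0,0,0,0],[104,1,0,0,0,0],[104,1,0,0,0,0]]'
python3 -m crank '[[0,0,0,0,0,0],[0,0,0,0,0,0],[0,0,0,0,0,0],[0,0,0,0,0,0],[0,0,0,0,0,0],[0,0,0,0,0,0]]' -0.6 35
```

```text
t: 1.45
eef_pos: [593.7, -176.3, 46.6]
ee_rot: [0.499, 0.499, 0.501, -0.5]
force: [0.0, 0.0, 0.8]
width: 85.4
t: 2.2
eef_pos: [594.8, -176.5, 49.0]
ee_rot: [0.5, 0.5, 0.5, -0.5]
force: [-4.4, 1.5, 13.0]
width: 57.6
```

```bash
python3 -m crank '[[-20,0,0,0,0,0],[-70,0,0,0,0,0],[-110,0,0,0,0,0],[-110,0,0,0,0,0]]'
python3 - <<'E'
from h import *
cam('wrist','w2.png');cam('side','s2.png')
E
```

```text
t: 2.7
eef_pos: [596.8, -177.1, 163.4]
ee_rot: [0.502, 0.501, 0.498, -0.499]
force: [0.4, -0.2, -4.0]
width: 56.9
```

View pics/w2.png

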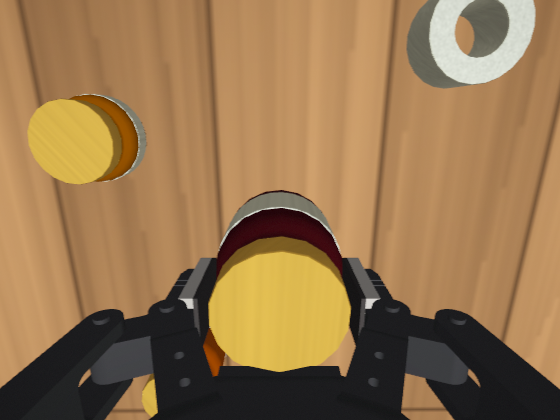

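View pics/s2.png

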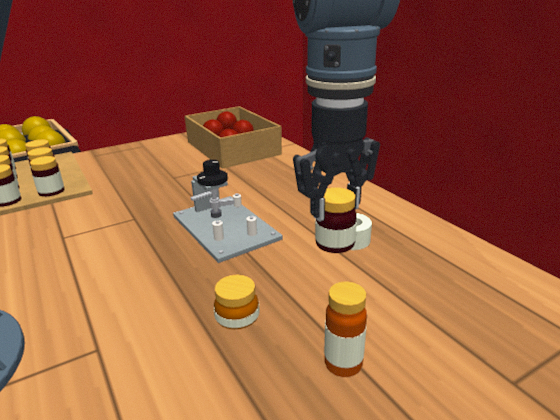

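Jar held upright (lid 57 mm in the pads, weight about 4 N). Next I carry it over the vee.

```bash
python3 -m crank '[[0,-8,-40,0,0,0],[0,-16,-95,0,0,0],[0,-26,-150,0,0,0],[0,-34,-205,0,0,0],[0,-42,-255,0,0,0],[0,-48,-288,0,0,0],[0,-48,-288,0,0,0],[0,-48,-288,0,0,0]]'
python3 - <<'E'
from h import *
print(bot.get_obs()['eef_pos'])
for n in ['scene','side','wrist']: cam(n,n+'3.png')
E
```

```text
t: 3.8
eef_pos: [546.3, 111.0, 158.4]
ee_rot: [0.5, 0.499, 0.5, -0.5]
force: [0.9, 0.3, -3.2]
width: 57.2
[546.31356723 111.04149566 158.42026179]
```

View pics/wrist3.png

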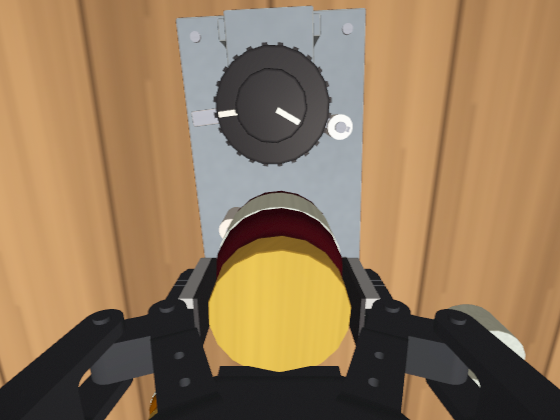

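View pics/side3.png

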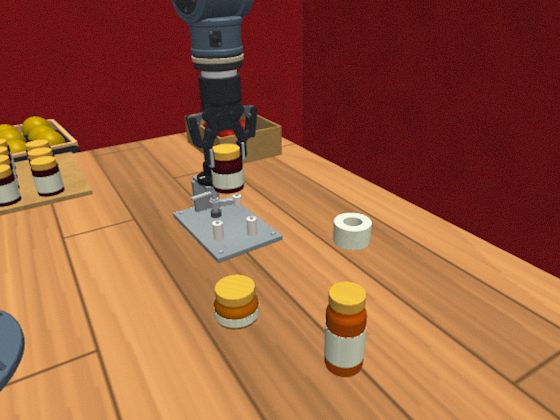

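```bash
python3 - <<'E'
from h import *
c=cam('wrist'); np.save('w3.npy',c,allow_pickle=True)
for n,uv,z in [('knob',(271.5,105),141),('ring',(273,104),112),('mark',(227.5,114),112),('tip',(340,127),54),('guide end',(193,119),74)]: print(n,onz(c,*uv,z).round(1))
f=c['frame'];cv2.imwrite('pics/k3.png',cv2.resize(f[20:190,180:380,::-1],None,fx=3.5,fy=3.5,interpolation=cv2.INTER_CUBIC))
E
```

```text
knob [543.1 187.1 141. ]
ring [543.3 188.2 112. ]
mark [517.9 182.9 112. ]
tip [591.3 173.3  54. ]
guide end [488.9 179.5  74. ]
```

View pics/k3.png

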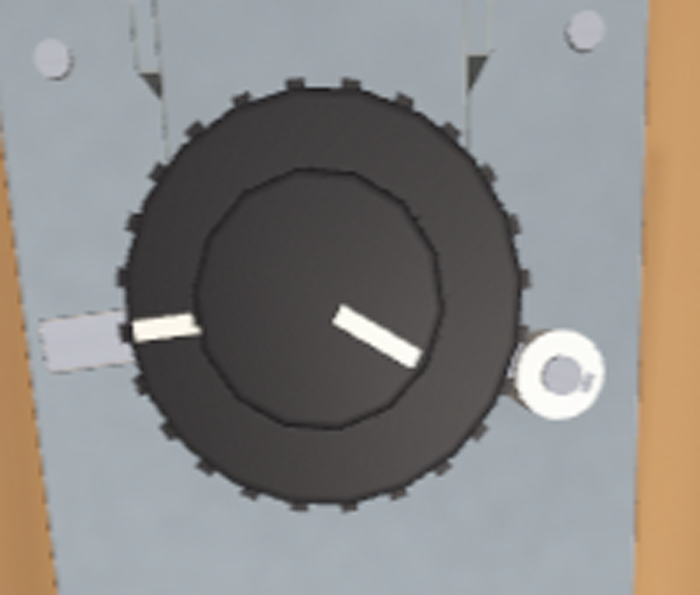

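The near-overhead wrist view puts the knob axis at ≈(543.5,187.5). That agrees with seat + 85 mm along the stand's y, and the fixed views fit too once their slant is corrected. Lowering at (547.5,109).

```bash
python3 -m crank '[[30,1,2,0,0,0],[60,1,2,0,0,0],[85,1,2,0,0,0],[91,1,2,0,0,0],[91,1,2,0,0,0]]'
python3 - <<'E'
from h import *
for n in ['scene','side']:
  c=cam(n,n+'4.png')
  f=c['frame'];b=(290,200,430,320) if n=='scene' else (160,130,300,250)
  cv2.imwrite('pics/z_%s4.png'%n,cv2.resize(f[b[1]:b[3],b[0]:b[2],::-1],None,fx=4.5,fy=4.5))
E
```

```text
t: 4.62
eef_pos: [548.0, 108.3, 68.4]
ee_rot: [-0.5, -0.5, -0.5, 0.5]
force: [-0.1, -0.7, -3.1]
width: 57.4
```

View pics/z_scene4.png

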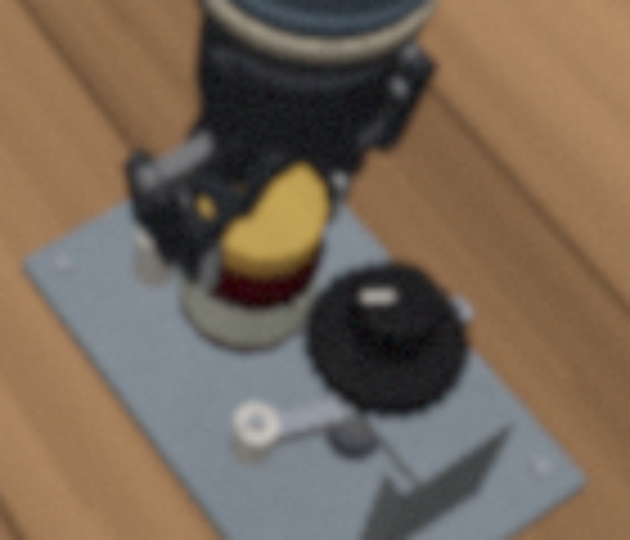

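View pics/z_side4.png

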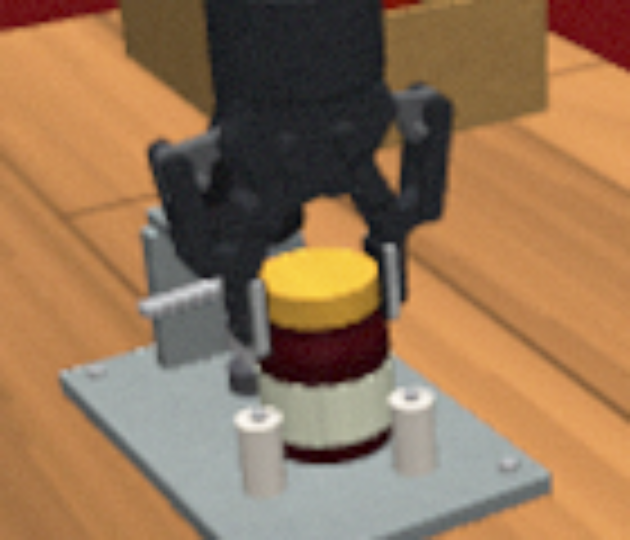

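The jar is behind the rollers, hovering and clear of the ring. Lowering the last bit.

```bash
python3 -m crank '[[3,0,0,0,0,0],[5,0,0,0,0,0],[6,0,0,0,0,0],[6,0,0,0,0,0]]'
```

```text
t: 5.22
eef_pos: [548.5, 108.5, 63.1]
ee_rot: [0.5, 0.501, 0.499, -0.5]
force: [0.0, 1.1, -3.0]
width: 57.5
```

```bash
python3 -m crank '[[1,0,0,0,0,0],[2,0,0,0,0,0],[2,0,0,0,0,0]]'; python3 -m crank '[[1,0,0,0,0,0],[1,0,0,0,0,0],[1,0,0,0,0,0]]'
```

```text
t: 5.6
eef_pos: [548.6, 108.3, 61.3]
ee_rot: [0.5, 0.501, 0.499, -0.5]
force: [-3.9, -2.9, 4.0]
width: 57.8
t: 5.98
eef_pos: [548.6, 108.2, 61.2]
ee_rot: [0.501, 0.501, 0.499, -0.5]
force: [-6.2, -3.2, 14.5]
width: 57.6
```

Contact with the floor at TCP z 61, as expected. Release and rise.

```bash
python3 -m crank '[[-1,0,0,0,0,0],[-1,0,0,0,0,0],[-1,0,0,0,0,0],[-1,0,0,0,0,0],[-1,0,0,0,0,0]]' 1
python3 -m crank '[[-40,0,0,0,0,0],[-90,0,0,0,0,0],[-140,0,0,0,0,0],[-160,0,0,0,0,0],[-160,0,0,0,0,0]]'
python3 - <<'E'
from h import *
c=cam('wrist','wrist5.png'); np.save('w5.npy',c,allow_pickle=True)
for n in ['scene','side']:
  c=cam(n,n+'5.png')
  np.save(n+'5.npy',c,allow_pickle=True)
E
```

```text
t: 6.6
eef_pos: [548.6, 108.2, 62.1]
ee_rot: [0.5, 0.501, 0.499, -0.5]
force: [1.2, 0.0, 0.0]
width: 85.5
t: 7.22
eef_pos: [549.1, 108.4, 223.5]
ee_rot: [0.501, 0.501, 0.498, -0.499]
force: [-0.6, -0.1, -1.2]
width: 85.6
```

View pics/wrist5.png

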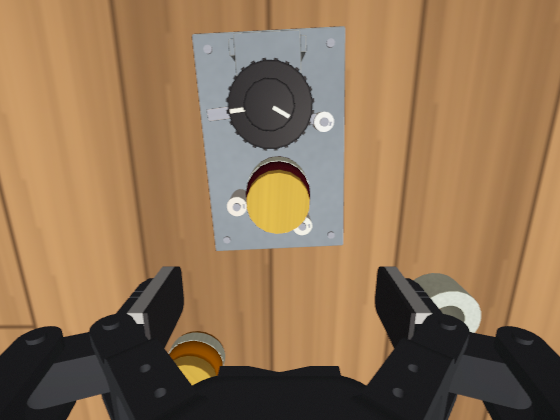

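View pics/side5.png

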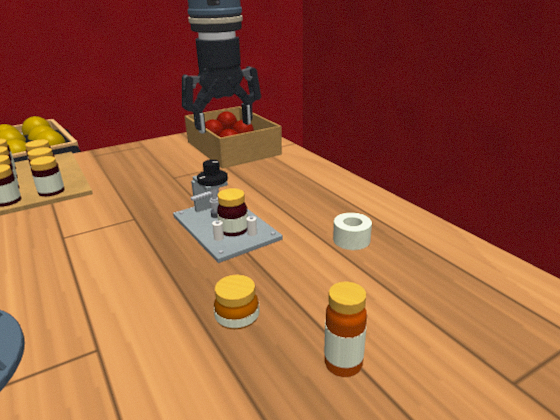

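```bash
python3 - <<'E'
from h import *
c=np.load('w5.npy',allow_pickle=True).item()
f=c['frame'];cv2.imwrite('pics/k5.png',cv2.resize(f[20:260,180:360,::-1],None,fx=2.5,fy=2.5,interpolation=cv2.INTER_CUBIC))
for n,uv,z in [('knob',(269.3,104),141),('ring',(270.5,104),112),('mark',(236,110.5),112),('tip',(324,122),54),('rB',(236.5,206),49),('rA',(302,226),49),('lid',(278,202),97)]: print(n,onz(c,*uv,z).round(1))
h=cv2.cvtColor(f,cv2.COLOR_RGB2HSV).astype(int)
m=((h[...,2]<75)).astype(np.uint8);m[:45]=0;m[160:]=0;m[:,:220]=0;m[:,320:]=0
n,l,s,ce=cv2.connectedComponentsWithStats(m);i=1+np.argmax(s[1:,4]);print(s[i],ce[i],onz(c,*ce[i],112).round(1))
E
```

```text
knob [543.  186.9 141. ]
ring [543.2 187.6 112. ]
mark [517.5 183.  112. ]
tip [591.2 173.   54. ]
rB [506.8  91.2  49. ]
rA [573.2  69.7  49. ]
lid [548.6 108.4  97. ]
[ 227   58   87   92 4967] [265.54660761 101.26716328] [539.6 189.5 112. ]
```

View pics/k5.png

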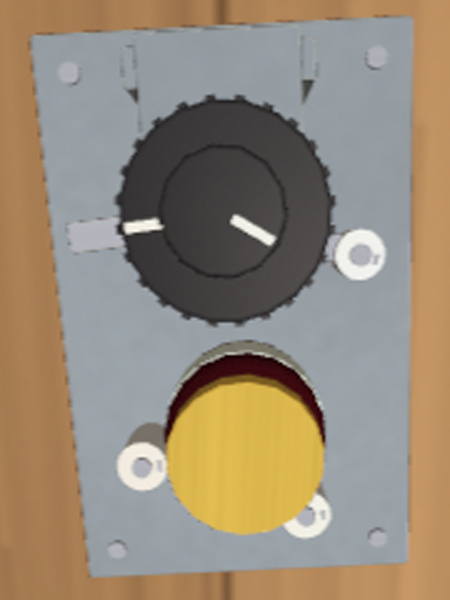

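The jar stands at (548.6,108.4), about 5 mm on the +y side of the seat and released. The knob axis is (543.1,187.2) and the arm is 50 mm long at 70° from the seat line, which fits. I now go above the knob with the gripper pre-turned 40° anticlockwise and the jaws part-closed.

```bash
python3 -m crank '[[0,-2,-20,-10,0,0],[0,-4,-50,-20,0,0],[0,-6,-79,-30,0,0],[0,-6,-79,-40,0,0],[20,-6,-79,-40,0,0],[40,-6,-79,-40,0,0],[40,-6,-79,-40,0,0],[40,-6,-79,-40,0,0]]' 0.25 30
python3 - <<'E'
from h import *
o=bot.get_obs();print(o['q'],o['torque'],o['eef_pos'])
c=cam('wrist','wrist6.png'); cam('side','side6.png');cam('scene','scene6.png')
from scipy.spatial.transform import Rotation as R
w=o['ee_rot'];print(R.from_quat([*w[1:],w[0]]).as_matrix().round(3))
print(proj(c,(543.1,187.2,141)))
E
```

```text
t: 8.38
eef_pos: [541.8, 187.1, 181.0]
ee_rot: [0.641, 0.299, 0.64, -0.299]
force: [0.4, -0.5, -0.3]
width: 53.6
[ 3.33174943e-01  3.77232376e-01  6.15096755e-02  1.25502244e+00
 -1.09949543e-03  1.20681175e+00] [ 0.03786361 -0.06023457 -0.00070512] [541.82385605 187.14513673 181.01849549]
[[ 0.     0.767  0.642]
 [-0.001  0.642 -0.767]
 [-1.    -0.     0.001]]
[280.73993239 241.32136397]
```

View pics/wrist6.png

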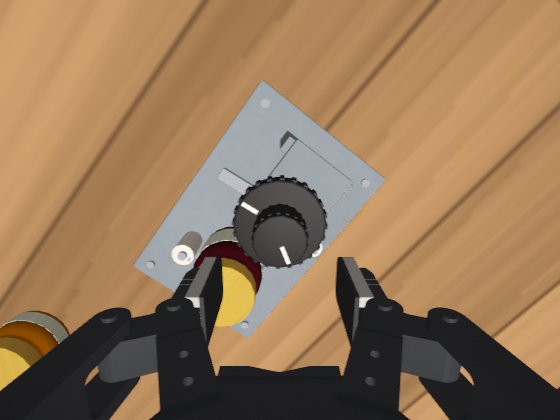

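View pics/side6.png

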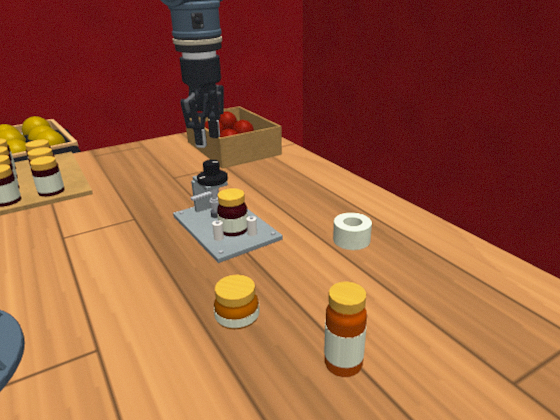

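The knob top appears at (280,242), against a predicted (281,241), and is centred between the pads. Descending.

```bash
python3 -m crank '[[20,1,0.8,0,0,0],[40,1,0.8,0,0,0],[55,1,0.8,0,0,0],[60,1,0.8,0,0,0],[60,1,0.8,0,0,0],[60,1,0.8,0,0,0]]'
python3 - <<'E'
from h import *
o=bot.get_obs();print(o['q'],o['torque'],o['eef_pos'])
for n,b in [('wrist',(150,170,420,400)),('side',(150,100,280,230)),('scene',(310,180,450,310))]:
  f=cam(n)['frame']; s=540/(b[2]-b[0]); cv2.imwrite('pics/%s7.png'%n,cv2.resize(f[b[1]:b[3],b[0]:b[2],::-1],None,fx=s,fy=s,interpolation=cv2.INTER_CUBIC))
E
```

```text
t: 9.28
eef_pos: [544.0, 187.4, 122.2]
ee_rot: [0.642, 0.299, 0.64, -0.299]
force: [0.1, -0.2, 0.4]
width: 53.3
[ 3.32384468e-01  4.05921607e-01 -4.73750468e-02  1.11516140e+00
 -1.09938939e-03  1.20600787e+00] [-0.03664188 -0.02294094  0.01193467] [543.98057701 187.4102902  122.19554977]
```

View pics/wrist7.png

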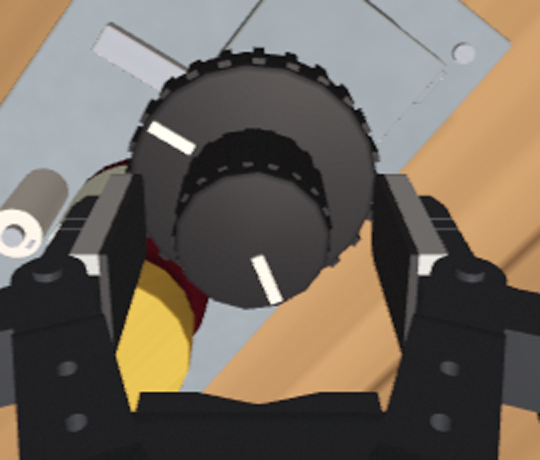

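View pics/side7.png

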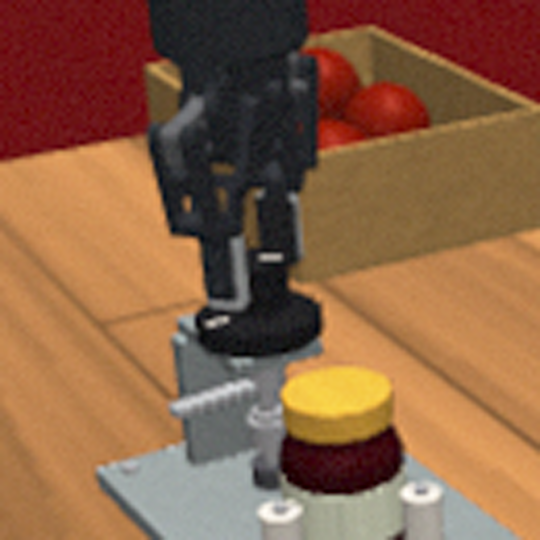

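View pics/scene7.png

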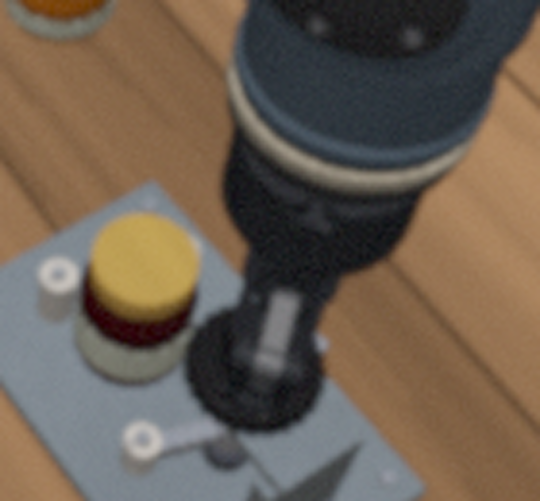

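```bash
python3 -m crank '[[3,0,0,0,0,0],[5,0,0,0,0,0],[5,0,0,0,0,0],[5,0,0,0,0,0]]'
python3 -m crank '[[5,0,0,0,0,0],[5,0,0,0,0,0]]' 
python3 - <<'E'
from h import *
o=bot.get_obs();print(o['q'][5],o['torque'],o['eef_pos'])
E
```

```text
t: 9.93
eef_pos: [543.9, 187.3, 116.9]
ee_rot: [0.641, 0.299, 0.64, -0.299]
force: [-0.2, -0.2, -0.0]
width: 53.3
t: 10.18
eef_pos: [543.6, 187.2, 111.5]
ee_rot: [0.641, 0.299, 0.64, -0.299]
force: [0.3, -0.2, 0.3]
width: 53.5
1.2060252194637422 [ 0.06970067 -0.0116225  -0.0086974 ] [543.56536811 187.24990808 111.45042555]
```

My second call went 5 mm further down than intended, because rows are relative to each call. No contact force registered, but I go back up before closing.

```bash
python3 -m crank '[[-6,0,0,0,0,0],[-6,0,0,0,0,0],[-6,0,0,0,0,0]]'
python3 -m crank '[[0,0,0,0,0,0],[0,0,0,0,0,0],[0,0,0,0,0,0],[0,0,0,0,0,0],[0,0,0,0,0,0],[0,0,0,0,0,0]]' -0.6 60
python3 - <<'E'
from h import *
o=bot.get_obs();print(o['q'][5],o['torque'],o['eef_pos'])
for n,b in [('wrist',(150,170,420,400)),('side',(150,100,280,230))]:
  f=cam(n)['frame']; s=540/(b[2]-b[0]); cv2.imwrite('pics/%s8.png'%n,cv2.resize(f[b[1]:b[3],b[0]:b[2],::-1],None,fx=s,fy=s,interpolation=cv2.INTER_CUBIC))
E
```

```text
t: 10.55
eef_pos: [543.7, 187.3, 117.6]
ee_rot: [0.641, 0.299, 0.64, -0.299]
force: [0.2, 0.2, 0.0]
width: 53.4
t: 11.3
eef_pos: [542.9, 186.7, 118.0]
ee_rot: [0.641, 0.299, 0.64, -0.3]
force: [-8.9, -5.3, 12.2]
width: 32.0
1.2060160927765873 [-1.29525155  1.84211698  0.01043279] [542.92027256 186.67233202 117.97204456]
```

View pics/wrist8.png

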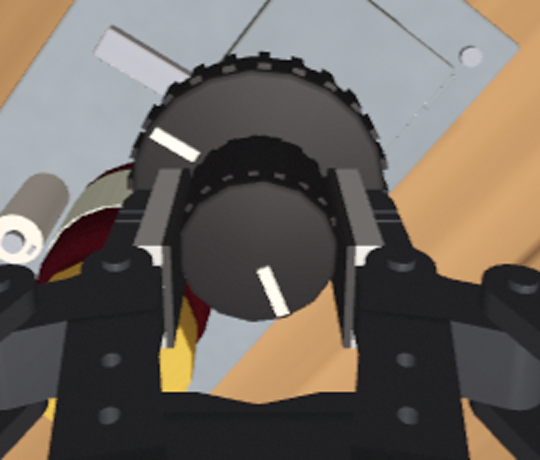

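View pics/side8.png

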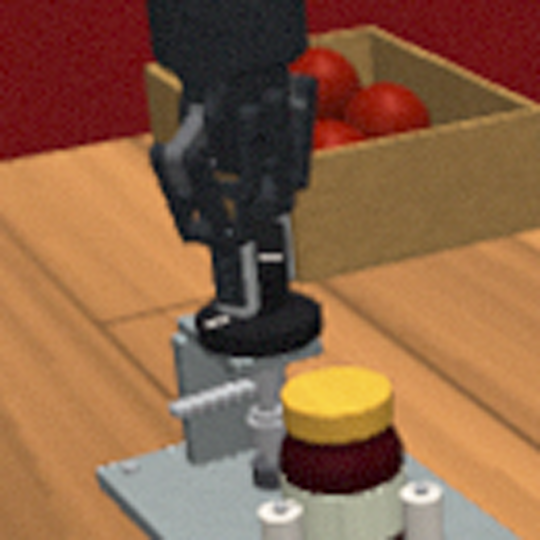

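Gripped well: the pads are on the small knob only, above the ring. I start turning clockwise in small steps, watching torque z.

```bash
cat > st.py <<'E'
from h import *
from scipy.spatial.transform import Rotation as R
o=bot.get_obs();w=o['ee_rot'];m=R.from_quat([*w[1:],w[0]]).as_matrix()
print('t %.2f yaw %.2f'%(o['t'],np.degrees(np.arctan2(m[1,1],m[0,1]))),'tz %.3f'%o['torque'][2],'T',o['torque'].round(2),'F',o['force'].round(1),'F_tool',(m.T@o['force']).round(1),'pos',o['eef_pos'].round(1),'w %.1f'%o['width'],'q6eff %.3f'%o['effort'][5])
E
python3 -m crank '[[0,-0.3,0,2,0,0],[0,-0.3,0,5,0,0],[0,-0.3,0,8,0,0]]' ; python3 st.py
python3 -m crank '[[0,0,0,4,0,0],[0,0,0,8,0,0]]' >/dev/null; python3 st.py
```

```text
t: 11.78
eef_pos: [542.8, 186.6, 118.1]
ee_rot: [0.619, 0.344, 0.617, -0.344]
force: [-0.3, 0.7, 2.3]
width: 31.7
t 11.78 yaw 31.82 tz 0.225 T [-0.02  0.3   0.22] F [-0.3  0.7  2.3] F_tool [-2.3  0.1 -0.8] pos [542.8 186.6 118.1] w 31.7 q6eff -0.867
t 12.03 yaw 23.67 tz 0.232 T [-0.08  0.18  0.23] F [0.3 0.4 1.6] F_tool [-1.6  0.4 -0.2] pos [542.8 186.6 118.1] w 32.1 q6eff -1.213
```

```bash
python3 -m crank '[[0,0,0,4,0,0],[0,0,0,8,0,0],[0,0,0,12,0,0]]' >/dev/null; python3 st.py
python3 -m crank '[[0,0,0,4,0,0],[0,0,0,8,0,0],[0,0,0,12,0,0]]' >/dev/null; python3 st.py
python3 - <<'E'
from h import *
for n,b in [('wrist',(150,170,420,400)),('scene',(310,180,450,310))]:
  f=cam(n)['frame']; s=540/(b[2]-b[0]); cv2.imwrite('pics/%s9.png'%n,cv2.resize(f[b[1]:b[3],b[0]:b[2],::-1],None,fx=s,fy=s,interpolation=cv2.INTER_CUBIC))
E
```

```text
t 12.40 yaw 11.52 tz 0.265 T [-0.09  0.25  0.27] F [-0.4  0.1  0.9] F_tool [-0.9 -0.4 -0.2] pos [542.8 186.6 118.1] w 32.1 q6eff -1.227
t 12.78 yaw -0.63 tz 0.262 T [-0.06  0.24  0.26] F [0.1 0.  2.4] F_tool [-2.4  0.1 -0. ] pos [542.9 186.6 118.1] w 32.1 q6eff -1.226
```

View pics/wrist9.png

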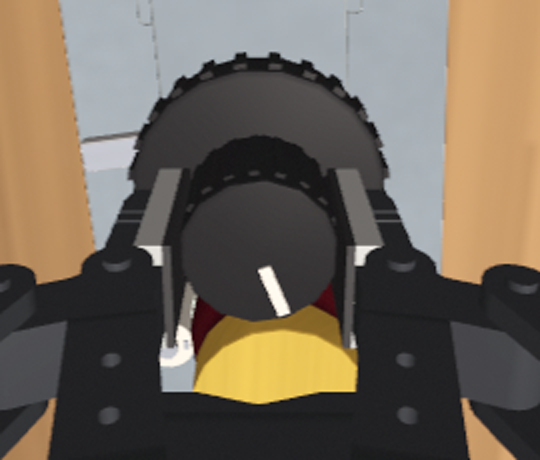

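View pics/scene9.png

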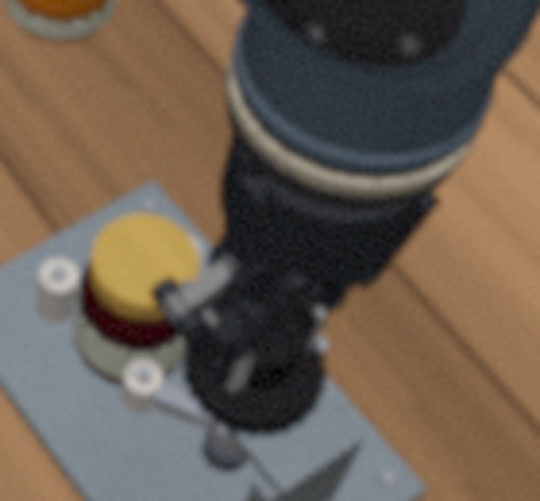

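The knob turns with the gripper and the tip roller is approaching the jar. Working out the angle left to contact.

```bash
python3 - <<'E'
from h import *
c=cam('scene');s=540/140
K=np.array([542.8,186.9]); t=onz(c,310+(145+.5)/s-.5,180+(377+.5)/s-.5,54)[:2]
print(t,np.degrees(np.arctan2(*(t-K)[::-1])),np.linalg.norm(t-K))
for nm,J in [('now',np.array([548.6,108.4])),('seat',np.array([547,103]))]:
  for a in np.arange(-16,-80,-1):
    p=K+50*np.array([np.cos(np.radians(a)),np.sin(np.radians(a))])
    if np.linalg.norm(p-J)<40: print(nm,a);break
E
```

```text
[571.07176994 147.43241482] -54.38488233014557 48.548771930377974
now -61
seat -69
```

```bash
python3 -m crank '[[0,0,0,2,0,0],[0,0,0,4,0,0]]' >/dev/null; python3 st.py
for i in 1 2; do python3 -m crank '[[0,0,0,1,0,0],[0,0,0,2,0,0]]' >/dev/null; python3 st.py;done
python3 -m crank '[[0,0,0,0.5,0,0],[0,0,0,1,0,0]]' >/dev/null; python3 st.py
```

```text
t 13.18 yaw -4.54 tz 0.301 T [-0.03  0.29  0.3 ] F [ 0.2 -0.3  1.9] F_tool [-1.9  0.2  0.2] pos [542.9 186.6 118.1] w 31.8 q6eff -0.570
t 13.43 yaw -6.60 tz 0.290 T [-0.06  0.27  0.29] F [-0.   0.1  1.5] F_tool [-1.5 -0.  -0.1] pos [542.9 186.6 118.1] w 32.1 q6eff -0.076
t 13.68 yaw -8.66 tz 0.238 T [-0.04  0.26  0.24] F [-0.5 -0.9  1. ] F_tool [-1.  -0.4  1. ] pos [542.9 186.6 118.1] w 32.0 q6eff -0.099
t 13.93 yaw -9.68 tz 0.310 T [-0.03  0.16  0.31] F [0.4 0.5 0.7] F_tool [-0.7  0.3 -0.6] pos [542.9 186.6 118.1] w 32.2 q6eff 0.167
```

```bash
python3 -m crank '[[0,0,0,0.5,0,0],[0,0,0,1,0,0]]' >/dev/null; python3 st.py
```

```text
t 14.18 yaw -10.72 tz 0.296 T [-0.03  0.25  0.3 ] F [ 0.9 -1.2  1.2] F_tool [-1.2  1.1  1. ] pos [542.9 186.6 118.1] w 31.8 q6eff 0.144
```

Readings are noisy (±0.03), so I average several per stop. The clock advances with camera calls.

```bash
cat > av.py <<'E'
from h import *
from scipy.spatial.transform import Rotation as R
T=[];Y=[]
for i in range(9):
    o=bot.get_obs();w=o['ee_rot'];m=R.from_quat([*w[1:],w[0]]).as_matrix()
    T.append(o['torque'][2]);Y.append(np.degrees(np.arctan2(m[1,1],m[0,1])));bot.read_camera('side')
print('t %.2f yaw %.2f'%(o['t'],np.mean(Y)),'tz %.3f +- %.3f'%(np.mean(T),np.std(T)/3),'F',o['force'].round(1))
E
python3 av.py
for i in 1 2; do python3 -m crank '[[0,0,0,0.5,0,0],[0,0,0,1,0,0]]' >/dev/null; python3 av.py;done
```

```text
t 14.57 yaw -10.70 tz 0.268 +- 0.010 F [ 1.5 -0.2  1.6]
t 15.28 yaw -11.70 tz 0.255 +- 0.015 F [ 1.  -0.1  0.7]
t 15.97 yaw -12.70 tz 0.266 +- 0.011 F [0.1 0.4 2.1]
```

```bash
python3 - <<'E'
from h import *
c=cam('scene');f=c['frame'];b=(310,180,450,310);s=540/140; cv2.imwrite('pics/scene10.png',cv2.resize(f[b[1]:b[3],b[0]:b[2],::-1],None,fx=s,fy=s,interpolation=cv2.INTER_CUBIC))
E
for i in 1 2; do python3 -m crank '[[0,0,0,0.5,0,0],[0,0,0,1,0,0]]' >/dev/null; python3 av.py;done
```

```text
t 16.73 yaw -13.70 tz 0.247 +- 0.017 F [ 1.1 -1.1  1.3]
t 17.43 yaw -14.70 tz 0.266 +- 0.016 F [ 0.6 -1.2  0.7]
```

View pics/scene10.png

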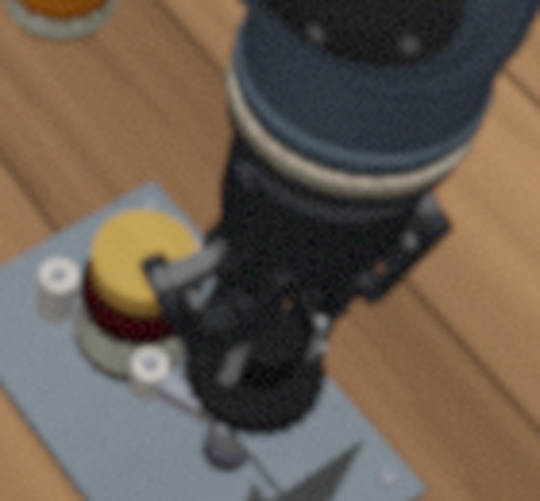

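```bash

for i in 1 2; do python3 -m crank '[[0,0,0,0.5,0,0],[0,0,0,1,0,0]]' >/dev/null; python3 av.py;done
python3 - <<'E'
from h import *
c=cam('scene');f=c['frame'];b=(315,220,385,290);s=8; cv2.imwrite('pics/scene11.png',cv2.resize(f[b[1]:b[3],b[0]:b[2],::-1],None,fx=s,fy=s,interpolation=cv2.INTER_CUBIC))
E
```

```text
t 18.12 yaw -15.69 tz 0.278 +- 0.016 F [ 0.9 -0.9  0.9]
t 18.82 yaw -16.69 tz 0.296 +- 0.011 F [0.9 0.5 0.9]
```

View pics/scene11.png

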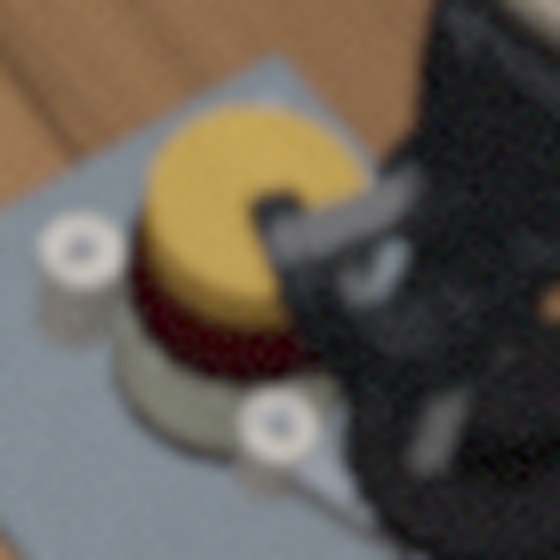

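```bash
python3 - <<'E'
from h import *
c=cam('scene')
K=np.array([542.8,186.9])
for uv in [(282,425)]:
  t=onz(c,315+uv[0]/8-.44,220+uv[1]/8-.44,54)[:2];print(t,np.degrees(np.arctan2(*(t-K)[::-1])),np.linalg.norm(t-K))
print(onz(c,315+256/8,220+205/8,97))
E
for i in 1 2; do python3 -m crank '[[0,0,0,0.5,0,0],[0,0,0,1,0,0]]' >/dev/null; python3 av.py;done
```

```text
[560.75788984 141.54974509] -68.39732011593202 48.77634085875078
[548.76241969 106.70265976  97.        ]
t 19.62 yaw -17.69 tz 0.259 +- 0.015 F [ 0.6 -0.2  1.3]
t 20.32 yaw -18.69 tz 0.249 +- 0.013 F [ 0.3 -0.6  0.7]
```

```bash

for i in 1 2 3; do python3 -m crank '[[0,0,0,0.6,0,0],[0,0,0,0.6,0,0]]' >/dev/null; python3 av.py;done
```

```text
t 21.02 yaw -19.28 tz 0.273 +- 0.011 F [ 1.2 -0.5 -0.1]
t 21.73 yaw -19.88 tz 0.318 +- 0.006 F [0.  0.9 1.5]
t 22.43 yaw -20.48 tz 0.343 +- 0.006 F [0.5 0.9 0.4]
```

```bash

python3 -m crank '[[0,0,0,0.5,0,0],[0,0,0,0.5,0,0]]' >/dev/null; python3 av.py
```

```text
t 23.12 yaw -20.97 tz 0.407 +- 0.009 F [0.9 0.8 0.7]
```

```bash

python3 -m crank '[[0,0,0,0.5,0,0],[0,0,0,0.5,0,0]]' >/dev/null; python3 av.py
```

```text
t 23.82 yaw -21.48 tz 0.447 +- 0.007 F [1.7 0.7 0.6]
```

Torque is up 0.19 N m over the 0.26 baseline (≈6 N if the jar is home). I'll check that it is home before deciding.

```bash
python3 - <<'E'
from h import *
for n,b in [('scene',(315,220,385,290)),('side',(190,170,270,250))]:
  c=cam(n);f=c['frame'];s=7; cv2.imwrite('pics/%s12.png'%n,cv2.resize(f[b[1]:b[3],b[0]:b[2],::-1],None,fx=s,fy=s,interpolation=cv2.INTER_CUBIC))
E
```

```text
(no output)
```

View pics/scene12.png

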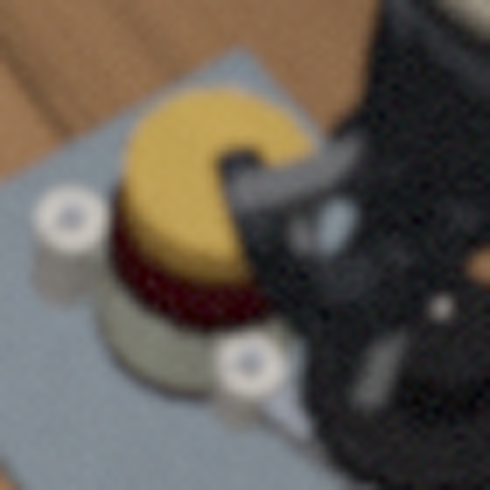

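View pics/side12.png

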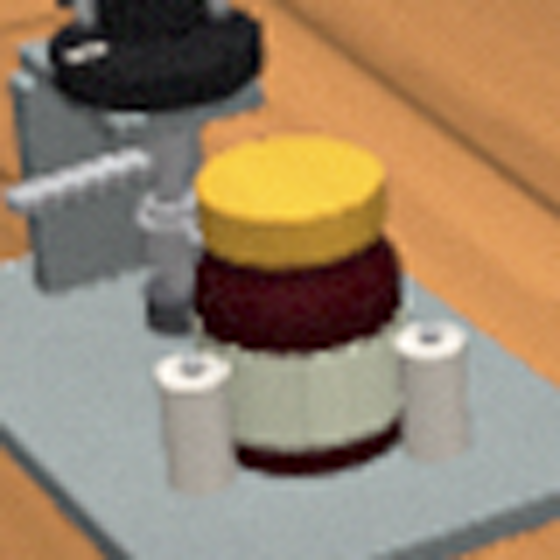

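```bash
python3 - <<'E'
from h import *
def lid(c):
    h=cv2.cvtColor(c['frame'],cv2.COLOR_RGB2HSV).astype(int)
    m=((h[...,0]>17)&(h[...,0]<32)&(h[...,1]>150)&(h[...,2]>100)).astype(np.uint8)
    m[:185]=0;m[220:]=0;m[:,:212]=0;m[:,252:]=0
    n,l,s,ce=cv2.connectedComponentsWithStats(m);i=1+np.argmax(s[1:,4]);return s[i],ce[i]
D0=np.load('side5.npy',allow_pickle=True).item();D1=cam('side')
a,b=lid(D0),lid(D1);print(a,b)
# dark-body/bottom too
J0=np.array([548.6,108.4,90])
base=proj(D0,J0)
for J in [(547,103,90),(546.5,102.2,90),(548,103.5,90),(549,105,90),(548.6,106.4,90)]: print(J,(proj(D0,J)-base).round(2))
print('meas',b[1]-a[1])
c=cam('scene');K=np.array([542.8,186.9])
t=onz(c,315+250/7-.44,220+362/7-.44,54)[:2];print(t,np.degrees(np.arctan2(*(t-K)[::-1])))
E
python3 av.py
```

```text
(array([218, 188,  26,  19, 416], dtype=int32), array([230.73798077, 196.95673077])) (array([218, 189,  27,  19, 431], dtype=int32), array([231.13457077, 198.18561485]))
(547, 103, 90) [0.42 1.17]
(546.5, 102.2, 90) [0.37 1.38]
(548, 103.5, 90) [0.76 0.96]
(549, 105, 90) [0.89 0.57]
(548.6, 106.4, 90) [0.42 0.36]
meas [0.39659    1.22888408]
[558.15918772 139.44681844] -72.06477070471823
t 24.48 yaw -21.47 tz 0.445 +- 0.009 F [ 1.2  0.4 -0.4]
```

The jar's displacement (0.40, 1.23 px) matches the computed seat (0.42, 1.17 px) and the arm sits near the expected home angle. The torque rise of 0.185 N m corresponds to ≈6 N, so it is home and in the right band. Release and rise.

```bash
python3 -m crank '[[0,0,0,0,0,0],[0,0,0,0,0,0],[0,0,0,0,0,0],[0,0,0,0,0,0]]' 0.25
python3 -m crank '[[-20,0,0,0,0,0],[-50,0,0,0,0,0],[-90,0,0,0,0,0],[-120,0,0,0,0,0],[-120,0,0,0,0,0]]'
python3 st.py; python3 - <<'E'
from h import *
c=cam('wrist','wrist13.png');np.save('w13.npy',c,allow_pickle=True)
for n,b in [('scene',(300,220,420,340)),('side',(170,140,290,260))]:
  c=cam(n);np.save(n+'13.npy',c,allow_pickle=True);f=c['frame'];s=5; cv2.imwrite('pics/%s13.png'%n,cv2.resize(f[b[1]:b[3],b[0]:b[2],::-1],None,fx=s,fy=s,interpolation=cv2.INTER_CUBIC))
E
```

```text
t: 25.02
eef_pos: [542.9, 186.6, 118.1]
ee_rot: [0.399, 0.585, 0.397, -0.584]
force: [-0.5, -0.7, 0.1]
width: 53.6
t: 25.65
eef_pos: [543.8, 187.1, 240.3]
ee_rot: [0.399, 0.586, 0.397, -0.583]
force: [1.5, 0.3, -0.4]
width: 53.4
t 25.65 yaw -21.48 tz 0.003 T [0.04 0.02 0.  ] F [ 1.5  0.3 -0.4] F_tool [ 0.4  1.2 -0.8] pos [543.8 187.1 240.3] w 53.4 q6eff 0.000
```

View pics/wrist13.png

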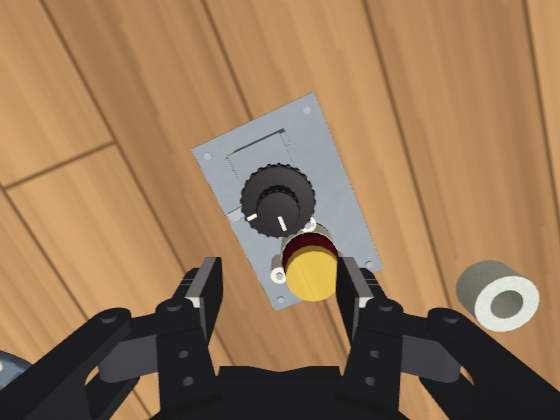

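View pics/scene13.png

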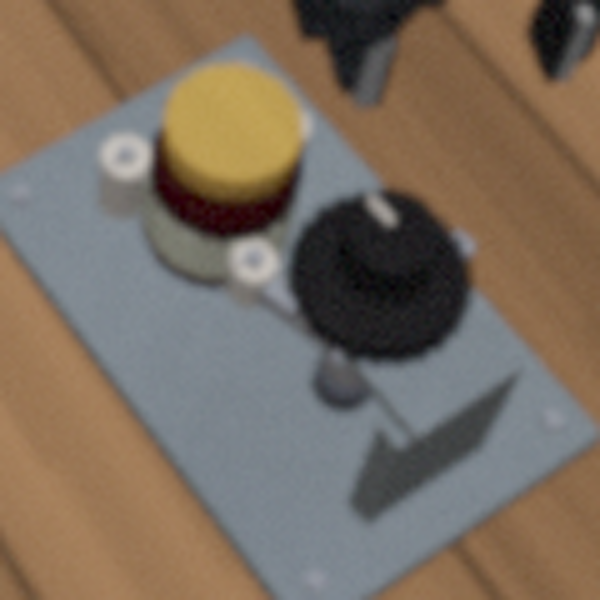

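View pics/side13.png

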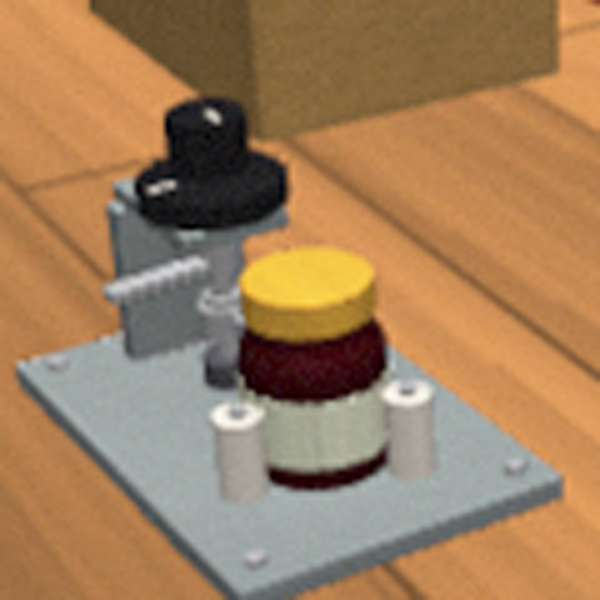

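```bash
python3 - <<'E'
from h import *
def lid(c):
    h=cv2.cvtColor(c['frame'],cv2.COLOR_RGB2HSV).astype(int)
    m=((h[...,0]>17)&(h[...,0]<32)&(h[...,1]>150)&(h[...,2]>100)).astype(np.uint8)
    m[:185]=0;m[220:]=0;m[:,:212]=0;m[:,252:]=0
    n,l,s,ce=cv2.connectedComponentsWithStats(m);return ce[1+np.argmax(s[1:,4])]
D0=np.load('side5.npy',allow_pickle=True).item();D1=np.load('side13.npy',allow_pickle=True).item()
d=lid(D1)-lid(D0);b=proj(D0,(548.6,108.4,90));J=np.array([proj(D0,(549.6,108.4,90))-b,proj(D0,(548.6,109.4,90))-b]).T
print('side shift',d,'-> jar',np.array([548.6,108.4])+np.linalg.solve(J,d))
c=np.load('w13.npy',allow_pickle=True).item()
j=onz(c,312.5,273,97);r=onz(c,279,275,49);print('wrist lid',j,'rB',r,np.linalg.norm((j-r)[:2]))
f=c['frame'];cv2.imwrite('pics/k13.png',cv2.resize(f[140:320,200:400,::-1],None,fx=3,fy=3))
m=onz(c,252,216.5,112);print('mark',m)
E
```

```text
side shift [0.42323418 1.21149353] -> jar [546.913636   102.79203459]
wrist lid [546.6002337  104.55816275  97.        ] rB [506.58841499  90.86725101  49.        ] 42.2893213516531
mark [517.33375789 183.09531817 112.        ]
```

View pics/k13.png

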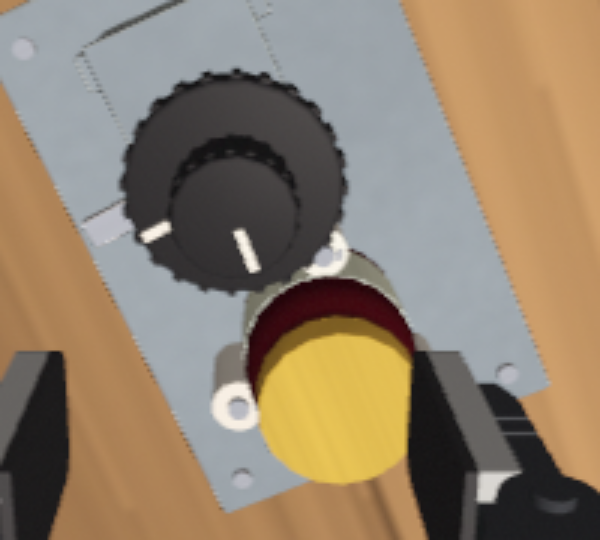

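```bash
python3 -c "
from bench import bot
print(bot.sign_off())"
```

```text
the job is handed in; nothing more can be done
None
```

I set the middle jar upright in the roller vee about 5 mm short of its seat and let go. I then turned the small knob clockwise 61.5° (1.07 rad) until the torque rose, released it, moved clear and handed the job in at about 26 s.

**Clamp force:** knob torque rose from about 0.26 to 0.445 N m, which I take as roughly 6 N on the jar. This is worked out from torque readings that scatter by ±0.03 N m and were averaged. The roller contact forces could not be read.

**Jar position:** after release, the side view puts the jar at (546.9, 102.8) mm and the wrist view at (546.6, 104.6) mm. The seat computed from the rollers is (547, 103) mm. The two views differ by 1.8 mm, within calibration error. The wrist view gives 42.3 mm between the jar and one roller, where contact is 41 mm. The other roller was hidden in the last wrist picture.

**Ring knob:** its mark was at (517.5, 183.0) mm before and (517.3, 183.1) mm after, so it did not move measurably.

**Other points:**
- My first knob position, from the fixed cameras, was about 5 mm off; I corrected it from the wrist view before gripping.
- While positioning at the knob I went 5 mm lower than intended. No contact force showed, and I corrected it before closing the gripper.
- The other jars and the label roll were never approached.

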